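# Third hand at the repair bench: hold a heat-sink module against the sprung bar

## Task

Clear the loose hardware off the clamping fixture: both square spacers go in the square box and the round knob in the bowl. Then set the finned heat-sink module flat on the fixture's bed, midway between the two posts and its fins pointing squarely at the sprung bar, and push the bar in to about half its travel, never right to its stop. Finish while still holding the module there with that steady push (about 8 N), so that I can screw it down; leave everything else on the bench alone.

Things in the scene. Friction and masses are not known exactly. Their poses are not given: they have to be found in the camera images.
- fixture: Fixed clamping fixture; origin on the bench. Aluminium bed x -120 to 140, y -100 to 100 mm, top 12 mm above the bench. +x is the pressing direction, towards the sprung bar and the fixed dark backstop behind it (x 117 to 137, y +-90 mm, top at 57 mm). Two upright posts (heads 22 mm wide, tops at 54 mm) at x 62, y +-84 mm.
- bar_face (a point): Centre of the front face of the sprung steel bar, against which the module is pressed; it looks along the fixture's -x and moves with the bar. Bar 16 mm thick, 130 mm wide along the fixture's y, from 14 to 42 mm above the bench. At rest this point is at x 75, y 0, z 28 mm in the fixture's frame.
- bar (a joint): How far the sprung bar is pushed in along the fixture's +x, m: 0 at rest, stop at 0.024. Spring 700 N/m without preload, so 0.012 (half-way) means about 8.4 N. The bar slides straight and springs back when released.
- module_grip (a point): Centre of the dark finned block on the heat-sink module (loose, 0.3 to 0.65 kg), 31 mm above the module's underside. Base plate 100 (x) x 110 (y) x 16 mm; block 70 (x) x 44 (y) x 30 mm, centred on it; 46 mm high in all. x runs along the fins, z up. Grip the block across its y (44 mm). The plate's leading edge (on x) is 50 mm from this point. Starts flat on the bench.
- module: The same module; origin at the centre of its underside, axes as above.
- spacer1_center (a point): Centre of a square brass spacer bar, 55 mm (its x) x 16 x 16 mm, 100 g, starts lying on the fixture's bed (centre 8 mm above the bed).
- spacer2_center (a point): Centre of the second, identical spacer.
- knob_center (a point): Centre of a round black knob, 30 mm across its foot (lowest 5 mm), 26 mm above, 22 mm high, 30 g; starts upright on the fixture's bed (centre 11 mm above the bed), its z up.
- spacer1: First spacer; origin at the centre of its underside, x along its length.
- spacer2: Second spacer; origin at the centre of its underside, x along its length.
- knob: The knob; origin at the centre of its underside.
- box: Square open grey box, fixed, 110 x 110 x 40 mm outside, walls 4 mm; origin at the centre of its underside, 3 mm above the bench (on a thin mat, rim 43 mm above the bench).
- bowl: Round steel bowl, fixed, 110 mm across the rim, 42 mm high, wall 3 mm; origin at the centre of its underside, 3 mm above the bench (rim 45 mm above the bench).
- tape: Bystander: tape roll, 76 mm across, 24 mm high, lying flat about 115 mm from the module; origin at its underside.
- battery: Bystander: black battery pack 40 x 62 x 30 mm, about 115 mm from the module on its other side; origin at its underside.
- torch: Bystander: torch, 108 mm long, 32 mm high, lying near the two containers; origin at its underside.
- driver: Bystander: screwdriver lying at the right side of the bench; origin at its underside.
- jar: Bystander: small white jar, 40 mm across, 45 mm high, near the two containers, beyond them; origin at its underside.
- wrench: Bystander: wrench lying at the left side of the bench; origin at its underside.

How it is judged (in metres and radians):
On the way, in this order (a step that is already met when the one before it is completed fails the run):
1. both spacers lie in the square box and the knob in the bowl, let go (x of spacer1_center in the frame of box between -0.05 and 0.05 m and y of spacer1_center in the frame of box between -0.05 and 0.05 m and z of each of spacer1_center, spacer2_center in the frame of box below 0.035 m and x of spacer2_center in the frame of box between -0.05 and 0.05 m and y of spacer2_center in the frame of box between -0.05 and 0.05 m and horizontal distance between knob_center and bowl below 0.045 m and z of knob_center in the frame of bowl below 0.04 m and contact force between the fingers and spacer1 below 0.1 N and contact force between the fingers and spacer2 below 0.1 N and contact force between the fingers and knob below 0.1 N), for 0.3 s.
2. the module is flat on the bed, centred, square, and held against the sprung bar with a force in the band (contact force between module and bar between 4.5 and 13 N and contact force between the fingers and module above 1 N and angle between the x axis of module and the x axis of fixture, either way round below 0.1 rad and angle between module's own z axis and vertical below 0.08 rad and y of module_grip in the frame of fixture between -0.014 and 0.014 m and z of module_grip in the frame of fixture between 0.037 and 0.049 m), for 1 s.
At the end, for the whole second after the job is handed in: Both spacers in the box, the knob in the bowl. The fingers hold the module against the sprung bar with 4.5 to 13 N on the bar, flat on the bed (within about 6 mm in height, 0.08 rad tilt), within 14 mm of midway between the posts, within 0.1 rad of square, all at rest, through the last second (all of step 1 and all of step 2 and linear speed of each of spacer1, spacer2, knob, module below 0.02 m/s); the arm keeps its last pose, push and grip.
It fails at once if the sprung bar is pushed to its stop (value of joint bar above 0.0232 m).
It fails at once if a bystander is shifted by more than 30 mm (distance of any of tape, battery, torch, driver, jar, wrench from where it was at the start of the episode above 0.03 m).
It also fails if it takes over 72 s, if anything falls off the work surface, if the arm or the gripper's body presses on something with over 40 N, if the wrist force passes 120 N, or if a joint passes its speed limit or range.

## Robot

A 7-joint arm with a two-finger parallel gripper is mounted at the origin on the work surface. World frame = base frame: x ahead of the robot, y to its left, z up, the work surface at z = 0. Lengths are in mm, angles in rad, forces in N, time in s.
With the tool pointing down it reaches from about 425 to 825 mm from the base axis. Payload 3.6 kg.
Tool frame: the origin (TCP) lies at the very end of the fingers, on their centre line; the grasp point (between the pads) lies 19 mm behind it (r.grip_depth is the distance from the TCP to the grasp point, in mm); z points along the fingers, y is the direction in which the jaws open and shut (so a half turn about z gives the same grasp; the last joint's range is limited). The gripper opens to 85 mm and grips with 20 to 120 N. Pads are 22 mm wide; open, the fingers measure 114 mm over their backs; the gripper's body (76 mm by 85 mm) begins 54 mm behind the grasp point. The pads swing forward as they close: fully open they stand 13 mm farther back than shut.
Start: joints at [-1.292, 0.615, -0.013, 1.423, 0.008, 1.103, -0.04], TCP at [195.033, 620.02, 231.297] pointing down, gripper open.
Joint ranges: [-3.12, 3.12], [-0.3, 2.06], [-1.34, 1.32], [0.26, 2.42], [-1.36, 4.5], [0.01, 1.98], [-2.84, 2.84]. Speed limits (rad/s): [2.79, 2.79, 3.14, 3.14, 3.14, 3.14, 3.14].

## Interface

Orientations are given as a 3x3 rotation matrix whose columns are the frame's x, y, z axes.
In Python, from cell import r gives the robot as it stands.
- The arm moves only by the tool servo_tool, never from a script. Its argument "motion" is a list of rows, each a list of 5 numbers: the shift along the tool's x, y, z each as a share of 750 mm, from -1 to 1, then the turn about the tool's z as a share of pi/2 rad, from -1 to 1, then the finger opening in mm, from 0 to 85.4. A call has 1 to 20 rows; each row is the pose to reach, as a shift and turn from the pose commanded when the call began, along the tool's axes at that moment; what a row does not reach only later rows make up. A row lasts 1/12 s, in which the tool goes at most 41.7 mm and 7.16 degrees, less where a joint would pass 70% of its speed; a pose out of reach is approached as far as the arm can. A call with a number of a shift or a turn outside -1 to 1 is refused whole. A call with a gripper value outside its range is refused whole. The fingers move at their own pace and stop on an object; "force" is the grip in N (left out, the last holds). Time passes only in rows, so rows that repeat a pose let the fingers close. It gives the time, the measured TCP pose, the force and the opening at its end, in the units of the state.
- r.sense(): the state, without advancing time (a new reading comes with each control period).
- r.grab_frame(name): name is "scene" or "side" or "wrist"; returns a dict with "frame" (420x560x3 uint8, blue, green, red), "fov_y" (degrees; the focal length in pixels is half the picture's height over the tangent of half this angle, whatever the lens; pixels are square), "cx", "cy" (the principal point, pixels), "position" and "attitude" of the camera in the world; the wrist camera has in their place "mount" (4x4, takes a point from camera to tool coordinates, whose origin is the TCP and whose axes are the flange's). Camera axes: x right, y up, looking along -z (the intrinsics and any distortion apply to the point x, -y, -z); pixel columns grow to the right and rows downward; lengths in mm; the calibration is good to about 2 mm. A picture is of the moment at which its call begins: read the wrist's pose just before it. There is no depth.
- r.finish_job(): hands the job in, once; it reports no verdict.
The state is a dict: "time": time; "q": joint angles; "joint_vel": joint speeds; "joint_efforts": joint torques, N m; "eef_pos": TCP position; "eef_rot": TCP orientation; "force": force on the tool from outside, world axes, zero at the start; "ft_torque": the same for the moment, N m; "finger_gap": opening from 0.0 (shut) to 1.0 (fully open).
Only numpy, scipy, OpenCV 4.12 (cv2) and the standard library are available. Lean on these libraries where they do the work, as an engineer would, in place of code of your own. Each camera call takes 0.05 s, during which the arm holds its last target. There are 200 camera calls.

## Working session

There is one attempt and no reset: what is moved stays moved. The work goes in short steps, Python scripts to look and compute and a tool call to move; the robot and the scene stay as the last step left them, time stands still between calls to the robot, and variables do not carry over. Pictures are saved under pics/ and viewed, about 8 in all and at most 12, crops included, and the job is handed in when it is done.

Besides the shell and the picture viewer there is one more tool, called by a JSON object that holds its "fn" and its "kwargs", one argument or row to a line. servo_tool: Moves the arm, as the interface text tells. Its arguments: {"type":"object","properties":{"motion":{"type":"array"},"force":{"type":"number"}},"required":["motion"]}

```bash
ls; mkdir -p pics; python3 - <<'E'
from cell import r
import cv2,numpy as np,pickle
s=r.sense(); print(s)
F={}
for n in("scene","side","wrist"):
    f=r.grab_frame(n); F[n]=f; print(n,{k:v for k,v in f.items() if k!="frame"})
    cv2.imwrite(f"pics/{n}0.png",f["frame"])
pickle.dump((s,F),open("f0.pkl","wb"))
E
```

```text
pics
{'time': 0.0, 'q': array([-1.29251272,  0.6159322 , -0.01262031,  1.42493616,  0.00809182,
        1.10339674, -0.04042203]), 'joint_vel': array([ 5.25513355e-04,  5.51877864e-04, -1.14934947e-03,  7.04023540e-04,
       -1.15200365e-03,  5.74194752e-05, -6.88824199e-04]), 'joint_efforts': array([ 2.54909855e-04, -4.69226718e+01,  2.59313397e-01, -1.71032953e+01,
        9.92760644e-03,  9.73708316e-03, -1.08714488e-05]), 'eef_pos': array([194.80942673, 619.30116134, 230.11736772]), 'eef_rot': array([[-9.53925212e-01,  3.00043520e-01, -7.58730234e-04],
       [ 3.00044478e-01,  9.53921909e-01, -2.51034440e-03],
       [-2.94431777e-05, -2.62233363e-03, -9.99996561e-01]]), 'force': array([-1.87219761,  0.15998967, -0.22502388]), 'ft_torque': array([-0.00618847,  0.01338575,  0.03718203]), 'finger_gap': 0.9968802709388276}
scene {'fov_y': 47.35807738939445, 'cx': 279.32008026009436, 'cy': 210.02883333090818, 'position': array([ 989.04359196,  786.83440045, 1155.21840708]), 'attitude': array([[-0.87564451, -0.37321921,  0.30651936],
       [ 0.48295182, -0.67396876,  0.55903815],
       [-0.00205931,  0.63755277,  0.77040394]])}
side {'fov_y': 47.21798695515037, 'cx': 285.2701707409141, 'cy': 209.24021546638812, 'position': array([-173.43567592, -759.32867398,  688.3154891 ]), 'attitude': array([[ 0.72378801,  0.37437546, -0.57963259],
       [-0.68999948,  0.38583407, -0.61239921],
       [-0.00562524,  0.84319339,  0.53758094]])}
wrist {'fov_y': 58.583300176329296, 'cx': 287.10971465045105, 'cy': 204.92431498079895, 'mount': array([[ 1.34332117e-03,  9.53477993e-01,  3.01459637e-01,
         7.79705936e+01],
       [ 9.99998978e-01, -1.42851402e-03,  6.21538742e-05,
        -1.26097247e-01],
       [ 4.89901669e-04,  3.01459245e-01, -9.53478937e-01,
        -1.42697566e+02],
       [ 0.00000000e+00,  0.00000000e+00,  0.00000000e+00,
         1.00000000e+00]])}
```

View pics/scene0.png

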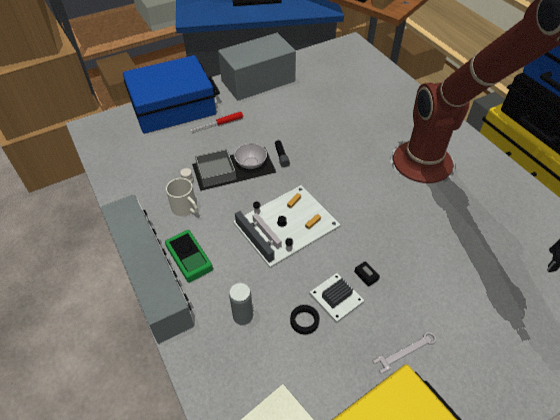

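View pics/side0.png

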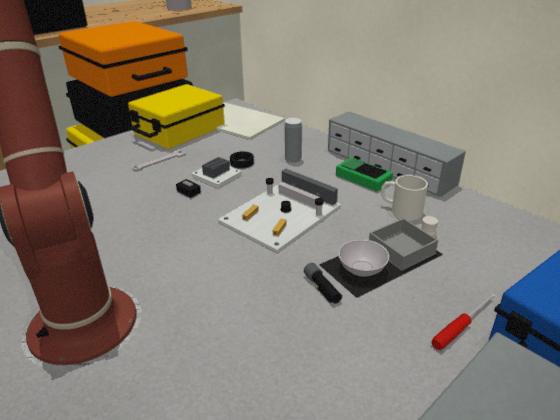

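```bash
cat > h.py <<'E'
import numpy as np,cv2
def cam(f,s=None):
    "camera position, attitude in world"
    if "mount" in f:
        R=s["eef_rot"];M=f["mount"];return s["eef_pos"]+R@M[:3,3],R@M[:3,:3]
    return f["position"],f["attitude"]
def foc(f): return f["frame"].shape[0]/2/np.tan(np.radians(f["fov_y"]/2))
def px2pt(f,uv,z,s=None):
    p,A=cam(f,s);k=foc(f);uv=np.atleast_2d(np.asarray(uv,float))
    d=np.c_[(uv[:,0]-f["cx"])/k,-(uv[:,1]-f["cy"])/k,-np.ones(len(uv))]@A.T
    return p+d*((z-p[2])/d[:,2])[:,None]
def pt2px(f,P,s=None):
    p,A=cam(f,s);c=(np.atleast_2d(P)-p)@A;k=foc(f)
    return np.c_[f["cx"]-k*c[:,0]/c[:,2],f["cy"]+k*c[:,1]/c[:,2]]
def blobs(mask,amin=20):
    cs,_=cv2.findContours(mask.astype(np.uint8),cv2.RETR_EXTERNAL,cv2.CHAIN_APPROX_NONE)
    return sorted([c[:,0,:] for c in cs if cv2.contourArea(c)>=amin],key=lambda c:-cv2.contourArea(c))
def intool(s,P):
    "world point in tool shares of 750 mm"
    return (np.asarray(P)-s["eef_pos"])@s["eef_rot"]/750
E
python3 - <<'E'
import pickle,cv2,numpy as np
from h import *
np.set_printoptions(precision=1,suppress=True)
s,F=pickle.load(open("f0.pkl","rb"))
for n in("scene","side"):
    f=F[n];hsv=cv2.cvtColor(f["frame"],cv2.COLOR_BGR2HSV);H,S,V=cv2.split(hsv)
    print(n)
    m=(H>10)&(H<28)&(S>140)
    for c in blobs(m,15):
        if len(c)<120:
            print(" or",c.mean(0),cv2.contourArea(c),px2pt(f,c.mean(0),20)[0])
    m=(V>175)&(S<40)
    for c in blobs(m,150):
        rr=cv2.minAreaRect(c);print(" white",rr,len(c)); 
        if 60<len(c)<500: print(px2pt(f,cv2.approxPolyDP(c,6,True)[:,0],12))
    m=V<60
    for c in blobs(m,25):
        if len(c)<400 and c[:,0].min()>100: print(" dark",c.mean(0),cv2.contourArea(c),px2pt(f,c.mean(0),25)[0])
pts={"scene":{"bowl":(250,153,45),"box":(213,163,43),"module":(337,293,46)},"side":{"bowl":(363,257,45),"box":(403,240,43),"module":(215,168,40)}}
for n in pts:
    for k,(u,v,z) in pts[n].items(): print(n,k,px2pt(F[n],(u,v),z)[0])
im=cv2.resize(F["scene"]["frame"][130:340,160:400],None,fx=3.3,fy=2.85,interpolation=cv2.INTER_CUBIC)
cv2.imwrite("pics/crop.png",cv2.resize(F["scene"]["frame"][140:335,170:400],None,fx=3,fy=3,interpolation=cv2.INTER_CUBIC))
E
```

```text
scene
 or [94.  72.7] 84.5 [  844.7 -1030.1    20. ]
 or [312.6 221.2] 69.0 [470.7  50.1  20. ]
 or [293.9 199.9] 60.0 [477.5 -50.9  20. ]
 or [450.   64.8] 19.0 [-448.6 -374.7   20. ]
 white ((289.0552673339844, 221.64393615722656), (56.12712860107422, 84.72306823730469), 59.534454345703125) 285
[[ 422.  -100.8   12. ]
 [ 580.9  -82.6   12. ]
 [ 588.6   54.    12. ]
 [ 606.6    5.9   12. ]
 [ 584.4   64.6   12. ]
 [ 612.7   85.7   12. ]
 [ 621.2   64.8   12. ]
 [ 649.1  116.8   12. ]
 [ 664.4   53.1   12. ]
 [ 657.3  119.9   12. ]
 [ 402.8   92.7   12. ]]
 white ((277.0, 401.5), (35.0, 72.0), 90.0) 150
[[765.3 535.1  12. ]
 [786.4 432.6  12. ]
 [908.8 455.8  12. ]]
 white ((336.45526123046875, 295.6181945800781), (42.67512512207031, 34.42271423339844), 47.29060745239258) 163
[[505.9 233.9  12. ]
 [600.8 250.5  12. ]
 [582.3 355.4  12. ]
 [487.4 337.6  12. ]
 [495.2 301.8  12. ]
 [576.4 322.4  12. ]
 [574.7 264.9  12. ]
 [505.2 252.9  12. ]]
 white ((239.5, 291.5), (17.0, 19.0), 90.0) 51
 dark [522.   44.8] 3021.5 [-812.6 -334.    25. ]
 dark [536.  111.7] 2719.0 [-514.9   13.3   25.
[... 1912 characters left out ...]
271. ] 1281.5 [ 517.9 -322.    25. ]
 dark [525.1 329.8] 751.5 [ 573.8 -608.3   25. ]
 dark [310.1 188.5] 512.0 [664.1  25.6  25. ]
 dark [322.2 284.6] 443.5 [ 397.1 -265.7   25. ]
 dark [241.2 159.6] 297.5 [640.3 295.5  25. ]
 dark [187.9 188.3] 213.5 [422.8 261.3  25. ]
 dark [369.5 170.2] 211.0 [866.3 -21.8  25. ]
 dark [215.1 169.2] 172.0 [544.8 300.3  25. ]
 dark [151.5  74.2] 138.5 [ 899.  1266.2   25. ]
 dark [285.5 206.3] 75.0 [552.    6.3  25. ]
 dark [269.  180.6] 28.0 [612.8 137.7  25. ]
scene bowl [ 513.6 -282.6   45. ]
scene box [ 640.2 -301.2   43. ]
scene module [551.8 303.3  46. ]
side bowl [ 508.3 -281.3   45. ]
side box [ 624.3 -303.7   43. ]
side module [532.9 282.7  40. ]
```

View pics/crop.png

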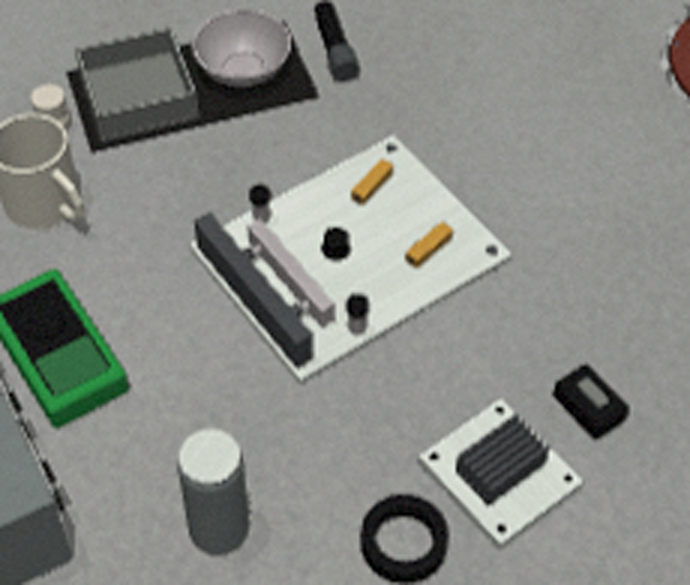

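{"fn": "servo_tool", "kwargs": {
  "motion": [
    [-0.634,-0.659,0,-0.267,85],
    [-0.634,-0.659,0,-0.267,85],
    [-0.634,-0.659,0,-0.267,85],
    [-0.634,-0.659,0,-0.267,85],
    [-0.634,-0.659,0,-0.267,85],
    [-0.634,-0.659,0,-0.267,85],
    [-0.634,-0.659,0,-0.267,85],
    [-0.634,-0.659,0,-0.267,85],
    [-0.634,-0.659,0,-0.267,85],
    [-0.634,-0.659,0,-0.267,85],
    [-0.634,-0.659,0,-0.267,85],
    [-0.634,-0.659,0,-0.267,85],
    [-0.634,-0.659,0,-0.267,85],
    [-0.634,-0.659,0,-0.267,85],
    [-0.634,-0.659,0,-0.267,85],
    [-0.634,-0.659,0,-0.267,85],
    [-0.634,-0.659,0,-0.267,85],
    [-0.634,-0.659,0,-0.267,85],
    [-0.634,-0.659,0,-0.267,85],
    [-0.634,-0.659,0,-0.267,85]
  ]
}}

```text
time: 1.82
eef_pos: [499.6, 7.2, 231.0]
eef_rot: [[-0.993, -0.116, -0.001], [-0.116, 0.993, 0.001], [0.001, 0.001, -1.0]]
force: [-0.3, 0.6, 0.1]
finger_gap: 0.992
```

```bash
cat > snap.py <<'E'
import sys,pickle,cv2,numpy as np
from cell import r
from h import *
np.set_printoptions(precision=3,suppress=True)
s=r.sense();f=r.grab_frame(sys.argv[1]);pickle.dump((s,f),open(sys.argv[2]+".pkl","wb"));cv2.imwrite(f"pics/{sys.argv[2]}.png",f["frame"])
print(s["time"],s["eef_pos"],s["eef_rot"],s["q"],s["force"],s["finger_gap"])
E
python3 snap.py wrist w1; python3 - <<'E'
import pickle
from h import *
np.set_printoptions(precision=1,suppress=True)
s,f=pickle.load(open("w1.pkl","rb"))
H,S,V=cv2.split(cv2.cvtColor(f["frame"],cv2.COLOR_BGR2HSV))
for c in blobs((H>8)&(H<28)&(S>120),100):
    b=cv2.boxPoints(cv2.minAreaRect(c));P=px2pt(f,b,28,s)
    print("or",c.mean(0),P.mean(0),np.linalg.norm(P[1]-P[0]),np.linalg.norm(P[2]-P[1]),P[1]-P[0],P[2]-P[1])
for c in blobs(V<60,100): print("dark",c.mean(0),cv2.contourArea(c),px2pt(f,c.mean(0),34,s)[0])
E
```

```text
1.8167 [499.648   7.211 231.021] [[-0.993 -0.116 -0.001]
 [-0.116  0.993  0.001]
 [ 0.001  0.001 -1.   ]] [-0.061  0.384  0.005  1.849 -0.004  0.91   1.633] [-0.283  0.631  0.147] 0.9920415315216223
or [232.3 143.3] [477.9 -45.4  28. ] 16.66216583359838 54.24896026747596 [-7.4 14.9  0. ] [49.  23.4  0. ]
or [339.5 146.6] [469.7  53.1  28. ] 15.863078968039563 55.07925133078255 [-4.  15.3  0. ] [52.5 16.7  0. ]
dark [294.3 372.3] 38830.0 [720.7  41.8  34. ]
dark [ 38.4 200.4] 10941.5 [ 551.6 -223.4   34. ]
dark [287.5 320. ] 6761.0 [654.8  26.4  34. ]
dark [34.9 45.4] 2407.5 [ 414.  -215.3   34. ]
dark [550.2 251.4] 1333.0 [546.1 275.9  34. ]
dark [287.9 273.6] 1180.0 [600.7  20.4  34. ]
dark [549.6 134.5] 855.0 [435.  237.7  34. ]
dark [281.6 222.8] 674.5 [547.1   7.9  34. ]
dark [373.  267.2] 573.0 [583.6 104.5  34. ]
dark [202.9 266.3] 572.0 [602.5 -65.2  34. ]
dark [  7.9 315.8] 413.5 [ 683.8 -265.2   34. ]
dark [197.  89.] 111.0 [433.1 -78.8  34. ]
```

View pics/w1.png

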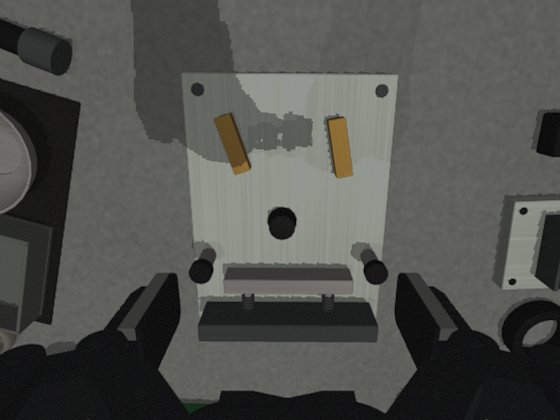

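{"fn": "servo_tool", "kwargs": {
  "motion": [
    [0.037,-0.066,0.1,-0.21,60],
    [0.037,-0.066,0.18,-0.21,60],
    [0.037,-0.066,0.22,-0.21,60],
    [0.037,-0.066,0.25,-0.21,60],
    [0.037,-0.066,0.27,-0.21,60],
    [0.037,-0.066,0.288,-0.21,60],
    [0.037,-0.066,0.288,-0.21,60],
    [0.037,-0.066,0.288,-0.21,60],
    [0.037,-0.066,0.288,-0.21,10],
    [0.037,-0.066,0.288,-0.21,10],
    [0.037,-0.066,0.288,-0.21,10],
    [0.037,-0.066,0.288,-0.21,10],
    [0.037,-0.066,0.288,-0.21,10],
    [0.037,-0.066,0.288,-0.21,10],
    [0.037,-0.066,0.288,-0.21,10],
    [0.037,-0.066,0.25,-0.21,10],
    [0.037,-0.066,0.2,-0.21,10],
    [0.037,-0.066,0.15,-0.21,10],
    [0.037,-0.066,0.15,-0.21,10],
    [0.037,-0.066,0.15,-0.21,10]
  ],
  "force": 40
}}

```text
time: 3.53
eef_pos: [480.0, -46.6, 121.5]
eef_rot: [[-0.903, -0.43, 0.006], [-0.43, 0.903, -0.0], [-0.006, -0.003, -1.0]]
force: [0.4, 0.4, -2.2]
finger_gap: 0.174
```

```bash
python3 - <<'E'
import pickle
from h import *
np.set_printoptions(precision=1,suppress=True)
s,f=pickle.load(open("w1.pkl","rb"))
print("corners",px2pt(f,[(182,74),(397,74)],12,s))
print("posts",px2pt(f,[(202,271),(375,273)],54,s))
print("bar front top edge ends",px2pt(f,[(226,267),(352,267)],42,s))
print("box near rim corners",px2pt(f,[(1,217),(53,223)],43,s), px2pt(f,[(548,290)],16,s))
H,S,V=cv2.split(cv2.cvtColor(f["frame"],cv2.COLOR_BGR2HSV))
s0,F=pickle.load(open("f0.pkl","rb"))
f=F["scene"]
c3=lambda u,v:(170+u/3,140+v/3)
print("box rim",px2pt(f,[c3(80,52),c3(178,30),c3(194,95),c3(92,125)],43).round())
print("bowl rim L/R",px2pt(f,[c3(194,48),c3(292,45)],45).round())
E
```

```text
corners [[422.3 -98.   12. ]
 [399.2  96.9  12. ]]
posts [[596.9 -62.1  54. ]
 [579.9 101.2  54. ]]
bar front top edge ends [[596.4 -41.2  42. ]
 [582.   81.5  42. ]]
box near rim corners [[ 568.8 -253.5   43. ]
 [ 569.1 -205.7   43. ]] [[596.9 303.1  16. ]]
box rim [[ 677. -352.   43.]
 [ 567. -331.   43.]
 [ 595. -231.   43.]
 [ 708. -243.   43.]]
bowl rim L/R [[ 565. -295.   45.]
 [ 467. -246.   45.]]
```

{"fn": "servo_tool", "kwargs": {
  "motion": [
    [0.043,-0.339,-0.08,0.4,10],
    [0.043,-0.339,-0.08,0.4,10],
    [0.043,-0.339,-0.08,0.4,10],
    [0.043,-0.339,-0.08,0.4,10],
    [0.043,-0.339,-0.08,0.4,10],
    [0.043,-0.339,-0.08,0.4,10],
    [0.043,-0.339,-0.08,0.4,10],
    [0.043,-0.339,-0.08,0.4,10],
    [0.043,-0.339,-0.08,0.4,10],
    [0.043,-0.339,-0.08,0.4,10]
  ]
}}

```text
time: 4.37
eef_pos: [557.8, -287.3, 177.0]
eef_rot: [[-0.983, 0.181, -0.003], [0.181, 0.983, 0.004], [0.004, 0.003, -1.0]]
force: [0.0, 0.1, -0.7]
finger_gap: 0.173
```

```bash
python3 snap.py wrist w2
```

```text
4.3667 [ 557.757 -287.31   176.998] [[-0.983  0.181 -0.003]
 [ 0.181  0.983  0.004]
 [ 0.004  0.003 -1.   ]] [ 0.382  0.635  0.1    1.56  -0.075  0.956  1.895] [ 0.021  0.085 -0.727] 0.17277347703868853
```

View pics/w2.png

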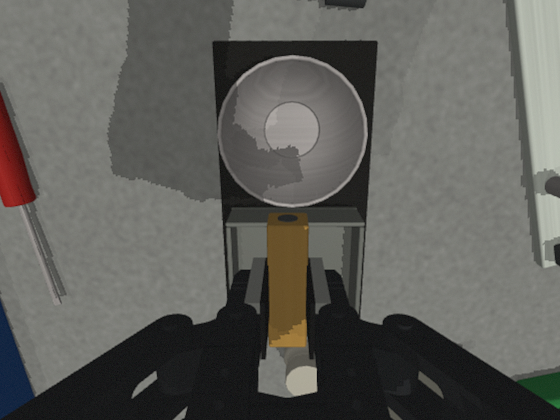

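```bash
python3 - <<'E'
import pickle
from h import *
np.set_printoptions(precision=3,suppress=True)
s,f=pickle.load(open("w2.pkl","rb"))
b=px2pt(f,[(218,131),(367,131),(292,55),(292,207)],45,s);print("bowl",b,b.mean(0))
e=px2pt(f,[(226,209),(365,208)],43,s);print("box near",e)
m=e.mean(0);d=e[1]-e[0];L=np.linalg.norm(d);n=np.array([d[1],-d[0],0])/L;c=m+55*n;print(L,"box c",c,"dir",n)
for o in(-22,22):
    t=c+o*d/L;t[2]=24;print(intool(s,t),t)
E
```

```text
bowl [[ 501.761 -327.656   45.   ]
 [ 521.193 -221.402   45.   ]
 [ 460.902 -265.893   45.   ]
 [ 568.313 -285.074   45.   ]] [ 513.042 -275.006   45.   ]
box near [[ 561.293 -335.911   43.   ]
 [ 579.989 -229.47    43.   ]]
108.06987839765661 box c [ 624.812 -292.205   43.   ] dir [ 0.985 -0.173  0.   ]
[-0.09  -0.02   0.204] [ 621.006 -313.874   24.   ]
[-0.09   0.039  0.204] [ 628.617 -270.537   24.   ]
```

{"fn": "servo_tool", "kwargs": {
  "motion": [
    [-0.09,-0.0133,0.05,0,10],
    [-0.09,-0.0133,0.1,0,10],
    [-0.09,-0.0133,0.15,0,10],
    [-0.09,-0.0133,0.18,0,10],
    [-0.09,-0.0133,0.204,0,10],
    [-0.09,-0.0133,0.204,0,10],
    [-0.09,-0.0133,0.204,0,28],
    [-0.09,-0.0133,0.204,0,28],
    [-0.09,-0.0133,0.204,0,28],
    [-0.09,-0.0133,0.204,0,28],
    [-0.09,-0.0133,0.15,0,28],
    [-0.09,-0.0133,0.1,0,28],
    [-0.09,-0.0133,0.05,0,28],
    [-0.09,-0.0133,0.05,0,28]
  ]
}}

```text
time: 5.58
eef_pos: [628.6, -315.2, 153.0]
eef_rot: [[-0.983, 0.183, 0.019], [0.183, 0.983, -0.009], [-0.02, -0.006, -1.0]]
force: [1.6, -0.7, 2.0]
finger_gap: 0.33
```

```bash
python3 - <<'E'
from cell import r
from h import *
s=r.sense();print(s["eef_pos"],s["force"],s["finger_gap"]);
for z in(80,15): print(intool(s,[469.7,53.1,z]))
E
```

```text
[ 628.60617821 -315.20582494  152.99846163] [ 1.57875494 -0.72629439  2.04277334] 0.33039373639710384
[0.30000824 0.44455548 0.08879151]
[0.30173746 0.44505709 0.17543948]
```

{"fn": "servo_tool", "kwargs": {
  "motion": [
    [0.3,0.444,0.04,-0.311,60],
    [0.3,0.444,0.04,-0.311,60],
    [0.3,0.444,0.04,-0.311,60],
    [0.3,0.444,0.04,-0.311,60],
    [0.3,0.444,0.04,-0.311,60],
    [0.3,0.444,0.04,-0.311,60],
    [0.3,0.444,0.04,-0.311,60],
    [0.3,0.444,0.04,-0.311,60],
    [0.3,0.444,0.04,-0.311,60],
    [0.3,0.444,0.04,-0.311,60],
    [0.3,0.444,0.04,-0.311,60],
    [0.3,0.444,0.04,-0.311,60],
    [0.3,0.444,0.04,-0.311,60]
  ]
}}

```text
time: 6.67
eef_pos: [464.0, 55.8, 112.3]
eef_rot: [[-0.954, -0.299, 0.003], [-0.299, 0.954, -0.0], [-0.003, -0.001, -1.0]]
force: [0.6, -0.5, -0.4]
finger_gap: 0.705
```

```bash
python3 - <<'E'
from cell import r
from h import *
s=r.sense();print(s["eef_pos"],s["eef_rot"].round(3),s["finger_gap"]);
for z in(80,15): print(intool(s,[469.7,53.1,z]))
E
```

```text
[464.01063223  55.75702696 112.33611081] [[-0.954 -0.299  0.003]
 [-0.299  0.954 -0.   ]
 [-0.003 -0.001 -1.   ]] 0.7045705998909347
[-0.00605574 -0.00559176  0.04313981]
[-0.00580981 -0.00547405  0.12980604]
```

{"fn": "servo_tool", "kwargs": {
  "motion": [
    [-0.003,-0.003,0.05,0,60],
    [-0.003,-0.003,0.09,0,60],
    [-0.003,-0.003,0.13,0,60],
    [-0.003,-0.003,0.13,0,60],
    [-0.003,-0.003,0.13,0,60],
    [-0.003,-0.003,0.13,0,10],
    [-0.003,-0.003,0.13,0,10],
    [-0.003,-0.003,0.13,0,10],
    [-0.003,-0.003,0.13,0,10],
    [-0.003,-0.003,0.13,0,10],
    [-0.003,-0.003,0.13,0,10],
    [-0.003,-0.003,0.13,0,10],
    [-0.003,-0.003,0.05,0,10],
    [-0.003,-0.003,0.0,0,10],
    [-0.003,-0.003,-0.05,0,10],
    [-0.003,-0.003,-0.05,0,10],
    [-0.003,-0.003,-0.05,0,10],
    [-0.003,-0.003,-0.05,0,10]
  ],
  "force": 40
}}

```text
time: 8.17
eef_pos: [465.5, 55.0, 149.6]
eef_rot: [[-0.954, -0.3, 0.002], [-0.3, 0.954, 0.0], [-0.002, -0.0, -1.0]]
force: [-0.4, -0.0, -1.2]
finger_gap: 0.17
```

```bash
python3 - <<'E'
from cell import r
from h import *
s=r.sense();print(s["eef_pos"],s["eef_rot"].round(3),s["finger_gap"]);
n=np.array([.985,-.173,0]);d=np.array([.173,.985,0]);t=np.array([624.8,-292.2,0])+17*d
print(np.degrees(np.arctan2(s["eef_rot"][1,1],s["eef_rot"][0,1])))
for z in(150,33): t[2]=z;print(t,intool(s,t))
E
```

```text
[465.48837974  55.04909108 149.57377924] [[-0.954 -0.3    0.002]
 [-0.3    0.954  0.   ]
 [-0.002 -0.    -1.   ]] 0.17035870706933404
107.47068759424666
[ 627.741 -275.455  150.   ] [-7.40603346e-02 -4.85292522e-01 -3.14604945e-04]
[ 627.741 -275.455   33.   ] [-0.07380509 -0.48524992  0.15568518]
```

{"fn": "servo_tool", "kwargs": {
  "motion": [
    [-0.074,-0.485,0,0.307,10],
    [-0.074,-0.485,0,0.307,10],
    [-0.074,-0.485,0,0.307,10],
    [-0.074,-0.485,0,0.307,10],
    [-0.074,-0.485,0,0.307,10],
    [-0.074,-0.485,0,0.307,10],
    [-0.074,-0.485,0,0.307,10],
    [-0.074,-0.485,0,0.307,10],
    [-0.074,-0.485,0,0.307,10],
    [-0.074,-0.485,0,0.307,10],
    [-0.074,-0.485,0,0.307,10],
    [-0.074,-0.485,0,0.307,10],
    [-0.074,-0.485,0,0.307,10]
  ]
}}

```text
time: 9.25
eef_pos: [627.0, -272.7, 147.1]
eef_rot: [[-0.985, 0.174, -0.003], [0.174, 0.985, 0.003], [0.004, 0.002, -1.0]]
force: [1.0, 0.9, -0.9]
finger_gap: 0.174
```

```bash
python3 - <<'E'
from cell import r
from h import *
s=r.sense();print(s["eef_pos"],s["eef_rot"].round(3),s["finger_gap"]);
t=[627.7,-275.5,33];print(intool(s,t))
E
```

```text
[ 627.04276747 -272.73710801  147.11319882] [[-0.985  0.174 -0.003]
 [ 0.174  0.985  0.003]
 [ 0.004  0.002 -1.   ]] 0.17404185123628577
[-0.00203795 -0.00383699  0.15213602]
```

{"fn": "servo_tool", "kwargs": {
  "motion": [
    [0,0,0.05,0,10],
    [0,0,0.1,0,10],
    [0,0,0.13,0,10],
    [0,0,0.15,0,10],
    [0,0,0.15,0,10],
    [0,0,0.15,0,28],
    [0,0,0.15,0,28],
    [0,0,0.15,0,28],
    [0,0,0.15,0,28],
    [0,0,0.1,0,28],
    [0,0,0.05,0,28],
    [0,0,0.0,0,28],
    [0.05,0,-0.05,0,28],
    [0.1,0,-0.1,0,50],
    [0.15,0,-0.1,0,50],
    [0.15,0,-0.1,0,50],
    [0.15,0,-0.1,0,50]
  ]
}}

```text
time: 10.67
eef_pos: [514.1, -256.4, 227.5]
eef_rot: [[-0.984, 0.18, 0.003], [0.18, 0.984, -0.002], [-0.003, -0.002, -1.0]]
force: [0.2, -0.2, 0.1]
finger_gap: 0.585
```

```bash
python3 snap.py wrist w3; python3 - <<'E'
import pickle
from h import *
np.set_printoptions(precision=3,suppress=True)
s,f=pickle.load(open("w3.pkl","rb"))
H,S,V=cv2.split(cv2.cvtColor(f["frame"],cv2.COLOR_BGR2HSV))
n=np.array([.985,-.173,0]);d=np.array([.173,.985,0])
for c in blobs((H>8)&(H<28)&(S>120),80):
    P=px2pt(f,c.mean(0),23,s)[0]-[624.8,-292.2,0];print(c.mean(0),cv2.contourArea(c),P@n,P@d)
for z in(120,): print(intool(s,[548,8,z]))
E
```

```text
10.6667 [ 514.061 -256.397  227.518] [[-0.984  0.18   0.003]
 [ 0.18   0.984 -0.002]
 [-0.003 -0.002 -1.   ]] [ 0.337  0.5    0.135  1.661 -0.077  0.982  1.888] [ 0.193 -0.213  0.06 ] 0.5845441513089566
[256.5 278.5] 682.0 -2.778989959993456 -16.67429621873382
[290.929 279.575] 674.5 -1.369555427172629 19.076446798313835
[0.019 0.355 0.143]
```

{"fn": "servo_tool", "kwargs": {
  "motion": [
    [0.018,0.354,0.1,-0.187,60],
    [0.018,0.354,0.1,-0.187,60],
    [0.018,0.354,0.1,-0.187,60],
    [0.018,0.354,0.1,-0.187,60],
    [0.018,0.354,0.1,-0.187,60],
    [0.018,0.354,0.1,-0.187,60],
    [0.018,0.354,0.1,-0.187,60],
    [0.018,0.354,0.1,-0.187,60],
    [0.018,0.354,0.1,-0.187,60],
    [0.018,0.354,0.1,-0.187,60]
  ]
}}

```text
time: 11.55
eef_pos: [551.5, 7.5, 148.6]
eef_rot: [[-0.993, -0.116, 0.001], [-0.116, 0.993, -0.001], [-0.0, -0.001, -1.0]]
force: [0.5, -1.0, 0.3]
finger_gap: 0.704
```

```bash
python3 snap.py wrist w4; python3 - <<'E'
import pickle
from h import *
np.set_printoptions(precision=3,suppress=True)
s,f=pickle.load(open("w4.pkl","rb"))
V=f["frame"].max(2)
q=pt2px(f,[549,7.5,25],s)[0];print(q)
for c in blobs(V<60,100): 
  if np.linalg.norm(c.mean(0)-q)<60:
    b=cv2.boundingRect(c);u=c[:,0];print("dark",c.mean(0),b,px2pt(f,[(b[0]+b[2]/2,b[1]+b[3]/2),(b[0],b[1]+b[3]/2),(b[0]+b[2],b[1]+b[3]/2)],25,s))
print(intool(s,[549,7.5,15]))
E
```

```text
11.55 [551.501   7.503 148.628] [[-0.993 -0.116  0.001]
 [-0.116  0.993 -0.001]
 [-0.    -0.001 -1.   ]] [-0.08   0.56   0.041  1.814 -0.029  0.768  1.662] [ 0.461 -1.015  0.277] 0.7039672894771695
[287.39  193.646]
dark [287.412 196.07 ] (269, 175, 38, 43) [[551.128   8.206  25.   ]
 [552.778  -5.774  25.   ]
 [549.479  22.185  25.   ]]
[0.003 0.001 0.178]
```

{"fn": "servo_tool", "kwargs": {
  "motion": [
    [0,0.001,0.05,0,60],
    [0,0.001,0.1,0,60],
    [0,0.001,0.14,0,60],
    [0,0.001,0.165,0,60],
    [0,0.001,0.178,0,60],
    [0,0.001,0.178,0,60],
    [0,0.001,0.178,0,60],
    [0,0.001,0.178,0,15],
    [0,0.001,0.178,0,15],
    [0,0.001,0.178,0,15],
    [0,0.001,0.178,0,15],
    [0,0.001,0.178,0,15],
    [0,0.001,0.178,0,15],
    [0,0.001,0.15,0,15],
    [0,0.001,0.1,0,15],
    [0,0.001,0.05,0,15],
    [0,0.001,0.02,0,15],
    [0,0.001,0.02,0,15]
  ],
  "force": 30
}}

```text
time: 13.1
eef_pos: [554.2, 9.1, 139.5]
eef_rot: [[-0.993, -0.116, 0.012], [-0.116, 0.993, 0.001], [-0.012, -0.001, -1.0]]
force: [-0.1, 0.2, 0.1]
finger_gap: 0.286
```

```bash
python3 - <<'E'
from cell import r
from h import *
s=r.sense();print(s["eef_pos"],s["finger_gap"]);
t=[513,-275,45];print(intool(s,t))
E
```

```text
[554.21750386   9.10066482 139.54806496] 0.28582923363519697
[ 0.09999302 -0.36976737  0.12520381]
```

{"fn": "servo_tool", "kwargs": {
  "motion": [
    [0.096,-0.37,0.0,0,15],
    [0.096,-0.37,0.0,0,15],
    [0.096,-0.37,0.0,0,15],
    [0.096,-0.37,0.0,0,15],
    [0.096,-0.37,0.0,0,15],
    [0.096,-0.37,0.0,0,15],
    [0.096,-0.37,0.0,0,15],
    [0.096,-0.37,0.0,0,15],
    [0.096,-0.37,0.05,0,15],
    [0.096,-0.37,0.1,0,15],
    [0.096,-0.37,0.14,0,15],
    [0.096,-0.37,0.14,0,15],
    [0.096,-0.37,0.14,0,15],
    [0.096,-0.37,0.14,0,15]
  ]
}}

```text
time: 14.27
eef_pos: [512.2, -275.2, 30.0]
eef_rot: [[-0.993, -0.116, 0.002], [-0.116, 0.993, -0.001], [-0.002, -0.001, -1.0]]
force: [0.1, 0.5, -0.1]
finger_gap: 0.278
```

{"fn": "servo_tool", "kwargs": {
  "motion": [
    [0,0,0,0,40],
    [0,0,0,0,40],
    [0,0,0,0,40],
    [0,0,0,0,40],
    [0,0,-0.05,0,40],
    [0,0,-0.1,0,40],
    [0,0,-0.15,0,60],
    [0.03,0,-0.2,0,85],
    [0.06,0,-0.25,0,85],
    [0.06,0,-0.25,0,85],
    [0.06,0,-0.25,0,85]
  ]
}}

```text
time: 15.18
eef_pos: [466.5, -281.8, 219.7]
eef_rot: [[-0.994, -0.113, 0.006], [-0.113, 0.994, -0.004], [-0.005, -0.005, -1.0]]
force: [0.7, 0.3, -0.3]
finger_gap: 0.996
```

```bash
python3 snap.py wrist w5; python3 - <<'E'
from cell import r
from h import *
s=r.sense()
print(intool(s,[544-40,293,200]))
E
```

```text
15.1833 [ 466.461 -281.818  219.748] [[-0.994 -0.113  0.006]
 [-0.113  0.994 -0.004]
 [-0.005 -0.005 -1.   ]] [ 0.491  0.46   0.017  1.753 -0.009  0.922  2.197] [ 0.696  0.272 -0.306] 0.9963417149729163
[-0.13757895  0.75389901  0.0225734 ]
```

View pics/w5.png

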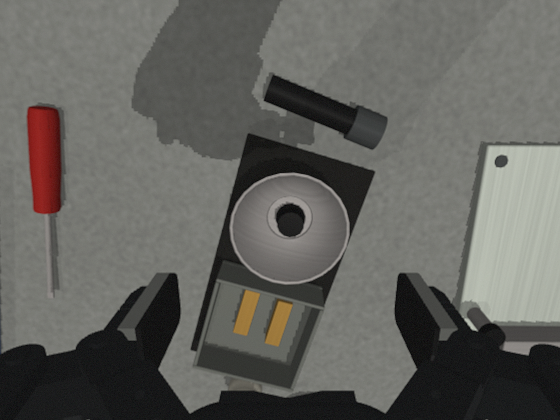

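{"fn": "servo_tool", "kwargs": {
  "motion": [
    [-0.138,0.754,0.02,-0.037,85],
    [-0.138,0.754,0.02,-0.037,85],
    [-0.138,0.754,0.02,-0.037,85],
    [-0.138,0.754,0.02,-0.037,85],
    [-0.138,0.754,0.02,-0.037,85],
    [-0.138,0.754,0.02,-0.037,85],
    [-0.138,0.754,0.02,-0.037,85],
    [-0.138,0.754,0.02,-0.037,85],
    [-0.138,0.754,0.02,-0.037,85],
    [-0.138,0.754,0.02,-0.037,85],
    [-0.138,0.754,0.02,-0.037,85],
    [-0.138,0.754,0.02,-0.037,85],
    [-0.138,0.754,0.02,-0.037,85],
    [-0.138,0.754,0.02,-0.037,85],
    [-0.138,0.754,0.02,-0.037,85],
    [-0.138,0.754,0.02,-0.037,85],
    [-0.138,0.754,0.02,-0.037,85],
    [-0.138,0.754,0.02,-0.037,85]
  ]
}}

```text
time: 16.73
eef_pos: [503.7, 291.4, 200.1]
eef_rot: [[-0.985, -0.171, -0.002], [-0.171, 0.985, -0.002], [0.002, -0.002, -1.0]]
force: [-0.3, 0.4, -0.4]
finger_gap: 0.995
```

```bash
python3 snap.py wrist w6; python3 - <<'E'
import pickle
from h import *
np.set_printoptions(precision=3,suppress=True)
s,f=pickle.load(open("w6.pkl","rb"))
H,S,V=cv2.split(cv2.cvtColor(f["frame"],cv2.COLOR_BGR2HSV))
print(cv2.threshold(V,0,255,cv2.THRESH_OTSU)[0])
q=pt2px(f,[544,293,16],s)[0];print(q)
for th in(140,160,180):
  for c in blobs((V>th)&(S<60),3000):
    b=cv2.boxPoints(cv2.minAreaRect(c));P=px2pt(f,b,16,s);print(th,c.mean(0),P.mean(0),P[1]-P[0],P[2]-P[1],np.linalg.norm(P[1]-P[0]),np.linalg.norm(P[2]-P[1]))
E
```

```text
16.7333 [503.737 291.448 200.125] [[-0.985 -0.171 -0.002]
 [-0.171  0.985 -0.002]
 [ 0.002 -0.002 -1.   ]] [-0.52   0.541 -0.068  1.666  0.045  0.939  1.139] [-0.315  0.376 -0.422] 0.9951539664858012
72.0
[281.389 220.364]
140 [ 49.838 157.941] [533.746  73.534  16.   ] [-18.891  71.011   0.   ] [260.303  28.877   0.   ] 73.48075949249079 261.89963328982003
140 [287.254 213.29 ] [545.085 299.28   16.   ] [-98.109 -10.891   0.   ] [-16.926 106.539   0.   ] 98.71158042304036 107.8748503057584
160 [287.327 212.881] [544.688 299.687  16.   ] [-97.085 -11.047   0.   ] [-16.973 105.46    0.   ] 97.71149869879712 106.8166466543883
160 [ 58.357 106.478] [493.066  88.66   16.   ] [-9.346 39.82   0.   ] [183.025  13.965  -0.   ] 40.90226292224842 183.5575109899938
```

View pics/w6.png

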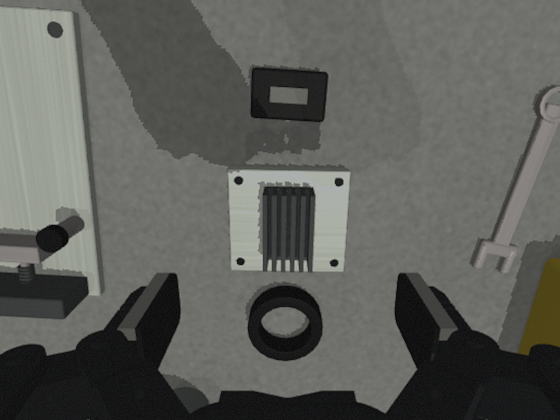

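{"fn": "servo_tool", "kwargs": {
  "motion": [
    [-0.03,0.0,0.05,0,85],
    [-0.056,0.0,0.09,0,85],
    [-0.056,0.0,0.13,0,85],
    [-0.056,0.0,0.17,0,85],
    [-0.056,0.0,0.2,0,85],
    [-0.056,0.0,0.22,0,85],
    [-0.056,0.0,0.23,0,85],
    [-0.056,0.0,0.239,0,85],
    [-0.056,0.0,0.239,0,85],
    [-0.056,0.0,0.239,0,85]
  ]
}}

```text
time: 17.62
eef_pos: [545.7, 300.6, 22.8]
eef_rot: [[-0.985, -0.173, 0.001], [-0.173, 0.985, 0.001], [-0.001, 0.0, -1.0]]
force: [0.6, 0.2, -0.2]
finger_gap: 0.994
```

{"fn": "servo_tool", "kwargs": {
  "motion": [
    [0,0,0,0,35],
    [0,0,0,0,35],
    [0,0,0,0,35],
    [0,0,0,0,35],
    [0,0,0,0,35],
    [0,0,0,0,35],
    [0,0,0,0,35]
  ],
  "force": 60
}}

```text
time: 18.2
eef_pos: [545.8, 300.6, 23.2]
eef_rot: [[-0.985, -0.173, 0.002], [-0.173, 0.985, 0.0], [-0.002, -0.0, -1.0]]
force: [-0.6, -1.4, 5.8]
finger_gap: 0.499
```

{"fn": "servo_tool", "kwargs": {
  "motion": [
    [0,0,-0.03,0,35],
    [0,0,-0.07,0,35],
    [0,0,-0.11,0,35],
    [0,0,-0.14,0,35],
    [0.015,-0.05,-0.14,0.039,35],
    [0.025,-0.1,-0.14,0.039,35],
    [0.035,-0.15,-0.14,0.039,35],
    [0.045,-0.2,-0.14,0.039,35],
    [0.055,-0.25,-0.14,0.039,35],
    [0.065,-0.3,-0.14,0.039,35],
    [0.072,-0.34,-0.14,0.039,35],
    [0.076,-0.365,-0.14,0.039,35],
    [0.076,-0.375,-0.14,0.039,35],
    [0.076,-0.375,-0.14,0.039,35],
    [0.076,-0.375,-0.14,0.039,35],
    [0.076,-0.375,-0.14,0.039,35],
    [0.076,-0.375,-0.14,0.039,35]
  ],
  "force": 90
}}

```text
time: 19.62
eef_pos: [537.5, 16.7, 126.8]
eef_rot: [[-0.993, -0.117, -0.001], [-0.117, 0.993, 0.002], [0.0, 0.002, -1.0]]
force: [0.7, -0.3, -5.2]
finger_gap: 0.494
```

```bash
python3 snap.py wrist w7; python3 snap.py scene s7; python3 - <<'E'
import cv2,numpy as np
a=cv2.imread("pics/w7.png");b=cv2.imread("pics/s7.png")[150:290,200:380]
b=cv2.resize(b,None,fx=2,fy=2)
a=cv2.resize(a[60:420],(400,257)); c=np.zeros((280,770,3),np.uint8);c[:257,:400]=a;c[:,405:765]=b;cv2.imwrite("pics/c7.png",c)
E
```

```text
19.6167 [537.457  16.659 126.809] [[-0.993 -0.117 -0.001]
 [-0.117  0.993  0.002]
 [ 0.     0.002 -1.   ]] [-0.019  0.574 -0.079  1.869  0.064  0.701  1.554] [ 0.684 -0.323 -5.238] 0.4941913278832557
19.6667 [537.52   16.267 126.881] [[-0.993 -0.116 -0.   ]
 [-0.116  0.993  0.001]
 [ 0.     0.001 -1.   ]] [-0.018  0.574 -0.078  1.869  0.064  0.701  1.555] [-0.426  0.163 -6.279] 0.49634075363078806
```

View pics/c7.png

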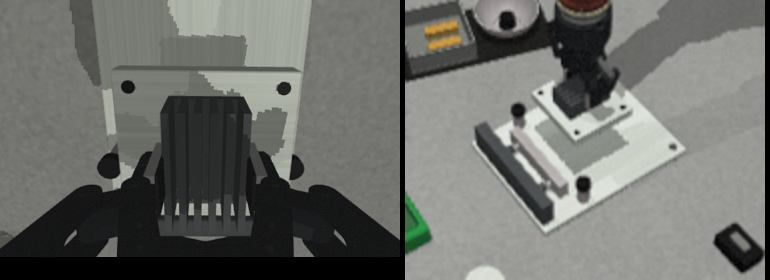

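```bash
python3 - <<'E'
import pickle
from h import *
np.set_printoptions(precision=1,suppress=True)
s,f=pickle.load(open("w7.pkl","rb"))
V=f["frame"].max(2).astype(int)
for u in(200,250,290,340,380): print(u,V[145:172:1,u])
P=px2pt(f,[(157,157),(420,157)],119.6,s);print(P, (P-s["eef_pos"])@s["eef_rot"])
t=intool(s,[528.5+10*.9937,12.8+10*.112,35.5]);print(t.round(4))
E
```

```text
200 [126 127 127 126 127 128 115  94  84  88  87  86  91 109 119 122 124 125
 125 124 124 128 124 126 125 126 125]
250 [110 113 113 111 110 110 113  98  83  87  89  85  87  98 116 119 124 125
 125 122 123 124 127 126 126 126 125]
290 [114 115 115 115 114 116 116 109  91  85  88  87  84 100 131 147 160 174
 176 173 172 172 176 175 156 140 140]
340 [116 114 116 114 115 114 115 118  98  83  87  85  85  85 115 139 156 174
 180 179 176 177 176 178 175 177 177]
380 [168 167 167 167 166 165 168 171 138  91  83  88  87  85 102 134 153 170
 182 183 181 180 179 179 179 179 178]
[[493.1 -41.3 119.6]
 [480.6  64.2 119.6]] [[ 50.8 -52.4   7.1]
 [ 50.9  53.8   7.3]]
[-0.  -0.   0.1]
```

{"fn": "servo_tool", "kwargs": {
  "motion": [
    [-0.001,-0.003,0.04,0,35],
    [-0.001,-0.003,0.08,0,35],
    [-0.001,-0.003,0.1,0,35],
    [-0.001,-0.003,0.11,0,35],
    [-0.001,-0.003,0.114,0,35],
    [-0.001,-0.003,0.118,0,35],
    [-0.001,-0.003,0.118,0,35],
    [-0.001,-0.003,0.118,0,35],
    [-0.001,-0.003,0.118,0,35],
    [-0.001,-0.003,0.118,0,35]
  ]
}}

```text
time: 20.55
eef_pos: [539.3, 11.7, 39.4]
eef_rot: [[-0.994, -0.113, 0.002], [-0.113, 0.994, 0.0], [-0.002, -0.0, -1.0]]
force: [0.0, 0.4, -5.5]
finger_gap: 0.498
```

{"fn": "servo_tool", "kwargs": {
  "motion": [
    [0,0.003,0.002,0,35],
    [0,0.003,0.004,0,35],
    [0,0.003,0.005,0,35],
    [0,0.003,0.006,0,35],
    [0,0.003,0.006,0,35],
    [0,0.003,0.006,0,35]
  ]
}}

```text
time: 21.05
eef_pos: [538.6, 14.6, 35.4]
eef_rot: [[-0.994, -0.113, 0.001], [-0.113, 0.994, 0.0], [-0.001, 0.0, -1.0]]
force: [-3.1, 1.1, 4.9]
finger_gap: 0.494
```

{"fn": "servo_tool", "kwargs": {
  "motion": [
    [0,0,-0.001,0,35],
    [-0.004,0,-0.001,0,35],
    [-0.008,0,-0.001,0,35],
    [-0.012,0,-0.001,0,35],
    [-0.016,0,-0.001,0,35],
    [-0.02,0,-0.001,0,35],
    [-0.024,0,-0.001,0,35],
    [-0.024,0,-0.001,0,35],
    [-0.024,0,-0.001,0,35]
  ]
}}

```text
time: 21.8
eef_pos: [555.2, 15.4, 35.4]
eef_rot: [[-0.994, -0.113, -0.003], [-0.113, 0.994, -0.001], [0.003, -0.001, -1.0]]
force: [-5.5, -0.5, 5.1]
finger_gap: 0.494
```

{"fn": "servo_tool", "kwargs": {
  "motion": [
    [0,0,-0.001,0,35],
    [-0.004,0,-0.001,0,35],
    [-0.006,0,-0.001,0,35],
    [-0.006,0,-0.001,0,35],
    [-0.006,0,-0.001,0,35]
  ]
}}

```text
time: 22.22
eef_pos: [558.2, 15.7, 35.4]
eef_rot: [[-0.994, -0.113, -0.006], [-0.113, 0.994, -0.001], [0.006, -0.001, -1.0]]
force: [-7.2, -0.9, 4.1]
finger_gap: 0.493
```

```bash
python3 -c "
from cell import r
s=r.sense();print(s['eef_pos'],s['force'],s['eef_rot'].round(4))"
```

```text
[558.22601837  15.68458073  35.43206138] [-7.1956782  -0.90455934  4.14485741] [[-9.936e-01 -1.130e-01 -6.000e-03]
 [-1.130e-01  9.936e-01 -1.400e-03]
 [ 6.100e-03 -8.000e-04 -1.000e+00]]
```

{"fn": "servo_tool", "kwargs": {
  "motion": [
    [-0.004,0,-0.001,0,35],
    [-0.008,0,-0.001,0,35],
    [-0.011,0,-0.001,0,35],
    [-0.011,0,-0.001,0,35],
    [-0.011,0,-0.001,0,35],
    [-0.011,0,-0.001,0,35]
  ]
}}

```text
time: 22.72
eef_pos: [563.6, 16.2, 35.7]
eef_rot: [[-0.993, -0.114, -0.012], [-0.114, 0.994, -0.002], [0.012, -0.001, -1.0]]
force: [-10.1, -2.6, 5.7]
finger_gap: 0.493
```

```bash
python3 snap.py scene s8; python3 snap.py side d8; python3 - <<'E'
import cv2,numpy as np
b=cv2.resize(cv2.imread("pics/s8.png")[180:270,225:345],None,fx=4,fy=4,interpolation=cv2.INTER_CUBIC)
a=cv2.resize(cv2.imread("pics/d8.png")[160:250,215:345],None,fx=4,fy=4,interpolation=cv2.INTER_CUBIC)
c=np.zeros((600,800,3),np.uint8);b=cv2.resize(b,(400,300));a=cv2.resize(a,(400,277))
c[:300,:400]=b;c[:277,400:]=a
c[300:,:400]=cv2.resize(cv2.imread("pics/scene0.png")[180:270,225:345],(400,300),interpolation=cv2.INTER_CUBIC)
c[300:577,400:]=cv2.resize(cv2.imread("pics/side0.png")[160:250,215:345],(400,277),interpolation=cv2.INTER_CUBIC)
cv2.imwrite("pics/c8.png",c)
E
```

```text
22.7167 [563.566  16.205  35.73 ] [[-0.993 -0.114 -0.012]
 [-0.114  0.994 -0.002]
 [ 0.012 -0.001 -1.   ]] [-0.03   0.747 -0.06   1.847  0.08   0.562  1.542] [-10.137  -2.639   5.708] 0.49276441116453856
22.7667 [563.55   16.182  35.717] [[-0.993 -0.114 -0.012]
 [-0.114  0.994 -0.002]
 [ 0.012 -0.001 -1.   ]] [-0.03   0.747 -0.06   1.847  0.08   0.562  1.542] [-9.555 -2.043  6.551] 0.4931836902658071
```

View pics/c8.png

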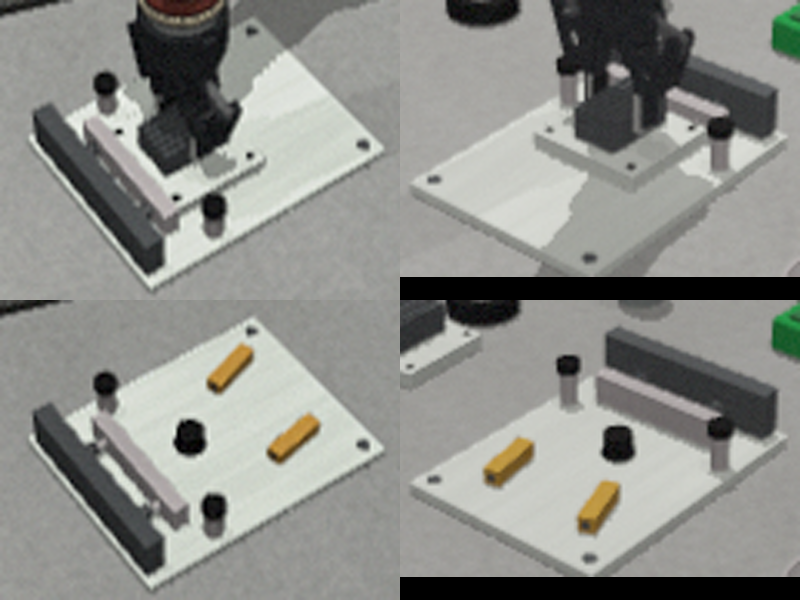

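{"fn": "servo_tool", "kwargs": {
  "motion": [
    [-0.002,0,0,0,35],
    [-0.003,0,0,0,35],
    [-0.003,0,0,0,35],
    [-0.003,0,0,0,35],
    [-0.003,0,0,0,35],
    [-0.003,0,0,0,35],
    [-0.003,0,0,0,35],
    [-0.003,0,0,0,35],
    [-0.003,0,0,0,35],
    [-0.003,0,0,0,35],
    [-0.003,0,0,0,35],
    [-0.003,0,0,0,35],
    [-0.003,0,0,0,35],
    [-0.003,0,0,0,35],
    [-0.003,0,0,0,35],
    [-0.003,0,0,0,35],
    [-0.003,0,0,0,35],
    [-0.003,0,0,0,35]
  ]
}}

```text
time: 24.32
eef_pos: [564.6, 16.3, 35.8]
eef_rot: [[-0.993, -0.114, -0.015], [-0.114, 0.993, -0.003], [0.015, -0.001, -1.0]]
force: [-11.8, -2.0, 9.2]
finger_gap: 0.495
```

```bash
python3 snap.py scene s9; python3 - <<'E'
import pickle
from h import *
np.set_printoptions(precision=2,suppress=True)
_,F=pickle.load(open("f0.pkl","rb"));f0=F["scene"]
s,f=pickle.load(open("s9.pkl","rb"))
ex=np.array([.9937,.112,0])
# bar's outer ends: template-match 14 px patches around the +y end of the bar (bar top)
for y in(58,-58):
    P=np.array([528.5,12.8,42])+83*ex+y*np.array([-.112,.9937,0])
    q=pt2px(f0,P)[0].round().astype(int)
    T=f0["frame"][q[1]-5:q[1]+6,q[0]-5:q[0]+6];W=f["frame"][q[1]-15:q[1]+16,q[0]-18:q[0]+13]
    m=cv2.matchTemplate(W,T,cv2.TM_CCOEFF_NORMED);_,v,_,l=cv2.minMaxLoc(m)
    d=np.array([l[0]-13,l[1]-10])
    print(y,q,d,v,(px2pt(f,q+d,42)-px2pt(f0,q,42))@ex)
fx=(s["eef_pos"]-[528.5,12.8,0]);print("grip in fixture",fx@ex,fx@np.array([-.112,.9937,0]),"yaw err",np.arctan2(-s["eef_rot"][1,0],-s["eef_rot"][0,0])-.112)
E
```

```text
24.3167 [564.55   16.286  35.789] [[-0.993 -0.114 -0.015]
 [-0.114  0.993 -0.003]
 [ 0.015 -0.001 -1.   ]] [-0.03   0.749 -0.061  1.842  0.08   0.569  1.542] [-11.789  -1.998   9.235] 0.49544276756018085
58 [278 241] [-9 10] 0.7678497433662415 [40.69]
-58 [256 216] [-3  1] 0.49818721413612366 [9.41]
grip in fixture 36.2136798814707 -0.5740400638780414 yaw err 0.0021525346756350733
```

```bash
python3 -c "
from cell import r
s=r.sense();print(s['force'],s['joint_vel'].round(4).tolist());print(r.finish_job())"
```

```text
[-12.68936597  -2.38431788   8.27068608] [-0.0007, 0.0005, -0.0011, -0.0017, -0.0015, 0.0009, 0.002]
the job is handed in; nothing more can be done
None
```

I cleared the fixture, pressed the module against the sprung bar, and handed the job in at about 24.4 s of the 72 s. The arm is still holding the module. No verdict was reported.

- **Loose hardware:** both spacers are in the square box and the knob is in the bowl, let go. The wrist picture taken after each release confirmed this.
- **Module position:** from the tool pose, it sits about 0.6 mm from midway between the posts and about 0.002 rad from square. It is on the bed with about 0.015 rad of tool tilt.
- **Bar push:** the tool position puts the bar about 11 mm in, so about 8 N, well short of its 24 mm stop.
- **Grip:** it is set to 90 N, and the arm was at rest when I handed in.

**Checks that were weak or disagreed:**
- **Bar travel from the camera:** matching the bar in the scene picture gave 9.4 mm (about 6.6 N) at one end, on a poor match. The other end gave 41 mm, which is beyond the stop, so I discarded it as a false match.
- **Wrist force:** it read about 12 to 13 N sideways. I put the excess down to friction on the bed, because the module is also pressed down with about 8 to 9 N. I could not measure the force on the bar separately, but all the usable estimates lie within the 4.5 to 13 N band.
- **Bystanders:** nothing looked disturbed in the pictures, but I did not measure their positions again.

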